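# Clamp a freshly glued hand stamp in a one-hand bar clamp and keep the squeeze

### The job

The wooden block of the hand stamp has just been glued: stand the stamp upright in the nest of the bar clamp, its long sides facing the jaws, let go of it, and then pump the clamp's trigger against its grip post (moving the jaw in no other way) until the pad pushes the stamp flush against the fixed jaw. Finish while still holding the trigger squeezed, with the spring pad pressed in about half of its 8 mm, and never let the pad bottom out, which would crush the joint. Leave the other things on the desk where they are.

Things in the scene. Friction and masses are not known exactly. Their poses are not given: they have to be found in the camera images.
- stamp: the loose hand stamp, 45 g: a wooden block 24 x 48 x 18 mm with a turned handle (about 23 mm across, hull up to 66 mm above the underside) rising from its middle. Origin at the centre of the block's underside; z up, y along the 48 mm side, x along the 24 mm side (a half turn makes no difference). It starts upright on the leather desk pad (4 mm above the desk), left of the clamp.
- clamp: a fixed bar clamp on a wooden board (92 x 300 mm; y -165 to +135 mm, top at z = 12 mm). Origin at the board's underside, on the leather desk pad (pad surface 4 mm above the desk, z = 0.004 in the world), under the bar's line; z up, y along the bar from the trigger end to the fixed jaw, x across. Two steel side plates (y -126 to -50 mm, x +-15 mm, tops at z = 90 mm) carry the grip post and the trigger. Only the trigger, the jaw and its pad move.
- nest (a point): where the centre of the stamp's underside lies when flush against the fixed jaw (clamp frame 0, 93, 12 mm); axes as the clamp's. The stamp's y axis must lie along the clamp's x axis. The nest is the board between two cheeks (tops z = 24 mm, inner faces x = +-27 mm, y 62 to 105 mm), open towards the moving jaw. The stamp may be set down up to 12 mm short of the fixed jaw; the pad slides it home.
- post_top (a point): top centre of the rigid black grip post, 24 mm wide (x) and 18 mm thick (y -122 to -104 mm in the clamp frame), top at z = 150 mm; the trigger stands in front of it, on its +y side.
- fixed_jaw (a point): centre of the fixed jaw's face (clamp frame 0, 105, 22 mm), which looks to -y: a steel block 68 mm wide, 18 mm thick, top at z = 33 mm.
- trigger_blade: the black trigger blade, 22 mm wide (x), 12 mm thick (y), its top at z = 150 mm; it stands upright at rest in front of the grip post with a 21 mm gap, so post and trigger together measure 51 mm along y at rest and about 36 mm squeezed. Origin on its hinge (clamp frame 0, -78, 75 mm), axes parallel to the clamp's at rest.
- trigger_front (a point): the point to push: on the trigger's front (+y) face, 52 mm above its hinge; at rest clamp frame 0, -71, 127 mm. It moves about 15 mm towards -y (the post) over the full squeeze; a squeeze takes 2 to 5 N freely, up to about 20 N with the pad well pressed in.
- trigger (a joint): trigger angle in rad: 0 at rest, 0.30 fully squeezed; a spring returns it. On the squeeze a pawl catches the jaw's 6 mm teeth (after up to 6 mm of idle pawl travel) and moves the jaw about 50 mm per rad; each full squeeze from rest advances the jaw about 12 mm. On the return the pawl slips over the teeth and the jaw stays.
- jaw (a joint): advance of the moving jaw in m, 0 (fully back) to 0.06, towards the fixed jaw; starts between 0 and 0.024. The free pad's front is at y = 35 mm + this value in the clamp frame, so it meets a stamp seated flush at 0.046. The jaw has only 2 N of drag of its own: if the trigger is let go, the pad's spring pushes the jaw back and the clamping is lost.
- jaw_block: the moving jaw, a steel block 40 mm wide (x), 16 mm thick (y), top at z = 31 mm, that carries the spring pad; the robot must not push it. Origin in the clamp's frame: coincides with the clamp's origin at joint value 0.
- pad_face: the rubber-faced pad on the moving jaw, 40 mm wide (x), 6 mm thick, z 14 to 28 mm, on two spring pins. Its origin is 35 mm behind its front face (-y), at board-underside height.
- pad_front (a point): centre of the pad's front face, 21 mm above the board's underside.
- pad (a joint): how far the pad is pressed back into the jaw, in m: 0 free, 0.008 bottomed out; spring 1.5 N per mm. It serves as the force gauge.
- eraser: bystander: eraser 21 x 52 x 12 mm, origin at its underside
- ink_bottle: bystander: ink bottle 49 x 48 x 58 mm, origin at its underside
- stapler: bystander: black stapler 36 x 153 x 44 mm, origin at its underside
- notebook: bystander: black notebook 148 x 110 x 16 mm, origin at its underside
- mug: bystander: white mug 84 x 123 x 91 mm, origin at its underside
Mind the look-alikes: they are no part of the job. Several things have the shape of the stamp; the one meant has the colours described above.

How it is judged:
On the way, in this order (a step that is already met when the one before it is completed fails the run):
1. the stamp stands upright in the nest, between the cheeks, and is let go (x of stamp in the frame of clamp between -0.006 and 0.006 m and y of stamp in the frame of clamp between 0.074 and 0.0955 m and z of stamp in the frame of clamp between 0.009 and 0.015 m and angle between stamp's own z axis and vertical below 0.08 rad and angle between the y axis of stamp and the x axis of clamp, either way round below 0.15 rad and contact force between the fingers and stamp below 0.1 N), for 0.2 s.
2. the pad on the pumped jaw touches the stamp (contact force between pad_face and stamp above 0.5 N and contact force between the fingers and trigger_blade above 0.3 N), for 0.05 s.
At the end, for the whole second after the job is handed in: The stamp stands upright (within 0.08 rad) on the board in the nest, square (within 0.15 rad) and flush against the fixed jaw (within 3 mm), the pad pressing on it with more than 2.5 N and pushed in by 2 to 6 mm, while the fingers still push the trigger with more than 1 N and do not touch the stamp (x of stamp in the frame of clamp between -0.006 and 0.006 m and y of stamp in the frame of clamp between 0.09 and 0.0955 m and z of stamp in the frame of clamp between 0.009 and 0.015 m and angle between stamp's own z axis and vertical below 0.08 rad and angle between the y axis of stamp and the x axis of clamp, either way round below 0.15 rad and contact force between pad_face and stamp above 2.5 N and value of joint pad between 0.002 and 0.006 m and contact force between the fingers and trigger_blade above 1 N and contact force between the fingers and stamp below 0.1 N and linear speed of stamp below 0.02 m/s); the arm keeps its last pose, push and grip.
It fails at once if the pad is pressed in by more than 7.3 mm (joint crushed) (value of joint pad above 0.0073 m).
It fails at once if the robot pushes the moving jaw or its pad directly (more than 2 N) (contact force between any of the fingers, the arm and jaw_block above 2 N).
It fails at once if a bystander is moved by more than 3 cm (distance of any of eraser, ink_bottle, stapler, notebook, mug from where it was at the start of the episode above 0.03 m).
It also fails if it takes over 54 s, if anything falls off the work surface, if the arm or the gripper's body presses on something with over 40 N, if the wrist force passes 120 N, or if a joint passes its speed limit or range.

### The arm

A 6-joint arm with a two-finger parallel gripper is mounted at the origin on a cart in front of the work surface, level with it; the furniture and walls round the work are solid. World frame = base frame: x ahead of the robot, y to its left, z up, the work surface at z = 0. Lengths are in m, angles in rad, forces in N, time in s.
With the tool pointing down it reaches from about 0.3 to 0.85 m from the base axis. Payload 4.2 kg.
Tool frame: the origin (TCP) lies on the mounting face of the last link; the fingertips stand 191 mm ahead of it and the grasp point (between the pads) lies 172 mm ahead of it (ctrl.grip_point_offset is the distance from the TCP to the grasp point, in m); z points along the fingers, y is the line along which they close (so a half turn about z gives the same grasp; the last joint's range is limited). The gripper opens to 91 mm and grips with 3 to 60 N. Pads are 32 mm wide; open, the fingers measure 118 mm over their backs; the gripper's body (76 mm by 178 mm) begins 60 mm behind the grasp point.
Start: joints at [-1.148, 0.32, 1.565, -0, 1.257, -0.02], TCP at [0.246, -0.52, 0.405] pointing down, gripper open.
Joint ranges: [-3.11, 3.11], [-0.84, 2.01], [0.21, 2.61], [-1.34, 4.49], [0.05, 2.63], [-2.56, 2.56]. Speed limits (rad/s): [2.57, 2.57, 3.14, 3.14, 3.14, 3.14].

### API

Orientations are given as [roll, pitch, yaw] about the fixed x, y, z axes, in that order (R = Rz(yaw) Ry(pitch) Rx(roll)).
In Python, from workcell import ctrl gives the robot as it stands. The module is installed in compiled form; this text tells all that it offers.
- The arm moves only by the tool jog_arm, never from a script. Its argument "moves" is one flat list of numbers, 6 for each row, row after row: the shift along the tool's x, y, z in mm, then the turn, a rotation vector about the tool's x, y, z in rad. A call has 1 to 8 rows; each row shifts and turns the commanded pose from where the row before left it, along the tool's axes as they then stand; what a row does not reach is not made up. A row lasts 1/8 s, in which the tool goes at most 62.5 mm and 10.7 degrees, less where a joint would pass 70% of its speed; a pose out of reach is approached as far as the arm can. A call with a gripper value outside its range is refused whole. "fingers" is the opening, from 0 (shut) to 1 (fully open), set as the call begins (left out, the last holds). The fingers move at their own pace and stop on an object; the grip force is fixed at half the most. Time passes only in rows, so rows that do not move let the fingers close. It gives the time, the measured TCP pose, the force, the opening and the grip force at its end, in the units of the state.
- ctrl.sense(): the state, without advancing time (a new reading comes with each control period).
- ctrl.grab_frame(name): name is "side" or "top" or "wrist"; returns a dict with "img" (420x560x3 uint8, red, green, blue), "z_map" (420x560 float32, m along the optical axis (not along the pixel's ray), 0 where there is no reading), "camera_matrix" (3x3 intrinsics, pixels), "rvec" (rotation vector, rad) and "tvec" (3), from world to camera coordinates, as OpenCV has them; the wrist camera has in their place "T_tool_cam" (4x4, takes a point from camera to tool coordinates, whose origin is the TCP and whose axes are the flange's). Camera axes: x right, y down, z forward; pixel columns grow to the right and rows downward; lengths in m; the calibration is good to about 2 mm. A picture is of the moment at which its call begins: read the wrist's pose just before it.
- ctrl.sign_off(): hands the job in; it is judged then, once.
Trained networks look in a picture, given as the dict that the camera call returned (one of the last four; its "shot" number tells which), for a name from the list of things; names that differ only in an ending like _2 or _b are one class to them, and where a whole thing is asked for, a point or a joint stands for the part that bears it (a point fixed in the world has none). Each returns a list of dicts, best first, with "confidence" (0 to 1); they miss things now and then, are a little off and sometimes report something else, mostly with a low value. They report only what shows in the picture. A call takes as long as a camera call. They do not tell look-alikes from the thing itself.
- ctrl.boxes_of(picture, label): "at" ([column, row] in pixels, amid what is visible of it).
The state is a dict: "clock": time; "qpos": joint angles; "joint_vel": joint speeds; "tau": joint torques, N m; "tcp_pos": TCP position; "tool_rot": TCP orientation; "contact_force": force on the tool from outside, world axes, zero at the start; "wrist_torque": the same for the moment, N m; "opening": finger opening in m; "grasp_force": force on a finger pad.
Only numpy, scipy, OpenCV 4.12 (cv2) and the standard library are available. Lean on these libraries where they do the work, as an engineer would, in place of code of your own. Each camera call takes 0.05 s, during which the arm holds its last target. There are 200 camera calls.

## Working session

There is one attempt and no reset: what is moved stays moved. The work goes in short steps, Python scripts to look and compute and a tool call to move; the robot and the scene stay as the last step left them, time stands still between calls to the robot, and variables do not carry over. Pictures are saved under pics/ and viewed, at most 10 in all, crops included, and the job is handed in when it is done.

Besides the shell and the picture viewer there is one more tool, called after "Request:" as name(argument=value, ...) on one line, values as JSON. jog_arm: Moves the arm, as the interface text tells. Its arguments: {"type":"object","properties":{"moves":{"type":"array"},"fingers":{"type":"number"}},"required":["moves"]}

```bash
mkdir -p pics; cat > h.py <<'E'
import numpy as np, cv2
from workcell import ctrl
from scipy.spatial.transform import Rotation as R
def save(p,name,crop=None,scale=1):
    im=p['img']
    if crop: c0,r0,c1,r1=crop; im=im[r0:r1,c0:c1]
    im=cv2.resize(im,None,fx=scale,fy=scale,interpolation=cv2.INTER_CUBIC)
    cv2.imwrite('pics/'+name,im[:,:,::-1])
def ext(p):
    return cv2.Rodrigues(np.array(p['rvec'],float))[0],np.array(p['tvec'],float).ravel()
def cloud(p):
    "world xyz per pixel (fixed cameras)"
    K=p['camera_matrix'];z=p['z_map'];h,w=z.shape
    u,v=np.meshgrid(np.arange(w),np.arange(h))
    c=np.stack([(u-K[0,2])*z/K[0,0],(v-K[1,2])*z/K[1,1],z],-1)
    if 'T_tool_cam' in p:
        s=ctrl.sense();T=p['T_tool_cam'];c=c@T[:3,:3].T+T[:3,3]
        return c@R.from_euler('xyz',s['tool_rot']).as_matrix().T+np.array(s['tcp_pos'])
    Rm,t=ext(p); return (c-t)@Rm
E
python3 - <<'E'
from h import *
print(ctrl.sense())
for n in ['top','side']:
    p=ctrl.grab_frame(n); save(p,n+'0.png')
    C=cloud(p); 
    np.savez(n+'0.npz',C=C,img=p['img'],K=p['camera_matrix'],rvec=p['rvec'],tvec=p['tvec'])
    for l in ['stamp','clamp','trigger_blade','post_top','fixed_jaw','jaw_block','pad_face','nest','mug','stapler']:
        for d in ctrl.boxes_of(p,l)[:4]:
            c,r=np.round(d['at']).astype(int); print(n,l,round(d['confidence'],2),(c,r),C[r,c].round(3))
E
```

```text
{'clock': 0.0, 'qpos': array([-1.14798234e+00,  3.20268180e-01,  1.56569037e+00,  1.94047029e-05,
        1.25741887e+00, -1.99936817e-02]), 'joint_vel': array([ 4.06632518e-04,  3.23166213e-05,  3.20961772e-04, -4.28767560e-04,
       -7.86476506e-04, -5.09278339e-04]), 'tau': array([-1.14808404e-04, -4.12463379e+01, -2.31975567e+01,  7.25722150e-02,
        4.55878582e-02, -1.36813055e-04]), 'tcp_pos': array([ 0.24630638, -0.51937308,  0.40392922]), 'tool_rot': array([-3.13980861e+00, -5.41268692e-05,  4.42801620e-01]), 'contact_force': array([-0.54342194,  0.69630143, -0.2458019 ]), 'wrist_torque': array([0.01288191, 0.00872574, 0.05086968]), 'grasp_force': 0.0, 'opening': 0.09083341003874737}
top stamp 0.6 (np.int64(193), np.int64(222)) [0.575 0.555 0.003]
top stamp 0.5 (np.int64(250), np.int64(218)) [0.587 0.361 0.066]
top stamp 0.47 (np.int64(193), np.int64(196)) [0.654 0.547 0.06 ]
top stamp 0.45 (np.int64(224), np.int64(266)) [0.434 0.439 0.064]
top clamp 0.75 (np.int64(352), np.int64(216)) [0.604 0.034 0.032]
top clamp 0.21 (np.int64(326), np.int64(166)) [0.765 0.121 0.041]

[... 958 characters left out ...]
side clamp 0.73 (np.int64(284), np.int64(192)) [0.602 0.013 0.013]
side clamp 0.27 (np.int64(278), np.int64(200)) [0.616 0.08  0.031]
side trigger_blade 0.56 (np.int64(288), np.int64(158)) [ 0.594 -0.03   0.112]
side trigger_blade 0.56 (np.int64(283), np.int64(196)) [0.602 0.06  0.032]
side post_top 0.9 (np.int64(280), np.int64(194)) [0.612 0.05  0.032]
side fixed_jaw 0.58 (np.int64(282), np.int64(199)) [0.605 0.064 0.023]
side jaw_block 0.67 (np.int64(283), np.int64(194)) [0.603 0.054 0.035]
side nest 0.88 (np.int64(283), np.int64(194)) [0.603 0.054 0.035]
side mug 0.77 (np.int64(228), np.int64(170)) [ 0.779 -0.011  0.07 ]
side stapler 0.84 (np.int64(221), np.int64(212)) [0.771 0.167 0.044]
```

View pics/top0.png

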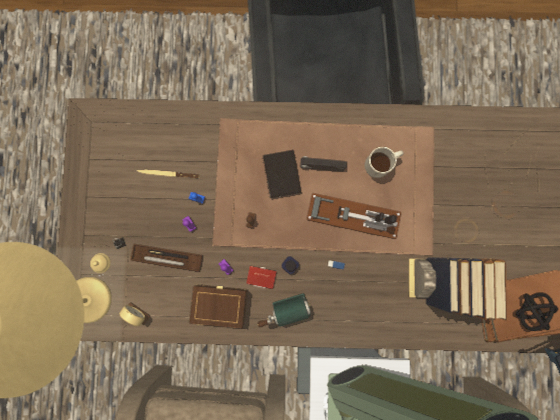

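View pics/side0.png

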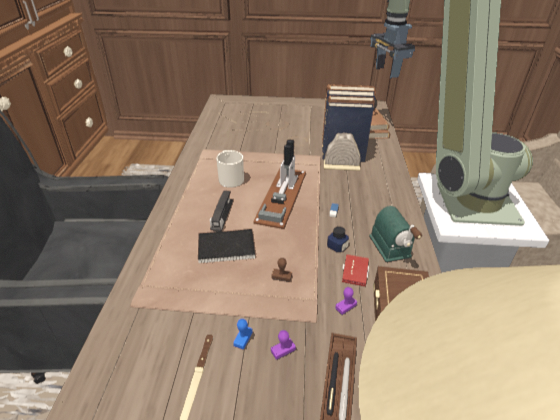

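The top picture has four stamp shapes: brown (251,219), blue (197,197), purple (190,224) and purple (226,267). Only the brown one is wood-coloured and stands on the leather pad left of the clamp. The clamp runs from its fixed jaw at (317,208) to the trigger and post at about (380-395,218).

```bash
python3 - <<'E'
from h import *
for n,cr in [('top',(230,185,410,245))]:
    d=np.load(n+'0.npz'); C=d['C']; 
    save({'img':d['img']},'cropA.png',cr,4.4)
S=[]
for n in ['top','side']:
    d=np.load(n+'0.npz');C=d['C'].reshape(-1,3); I=d['img'].reshape(-1,3)
    m=(abs(C[:,0]-.585)<.05)&(abs(C[:,1]-.365)<.05)
    for lo,hi in [(-.01,.012),(.012,.026),(.026,.045),(.045,.09)]:
        q=C[m&(C[:,2]>lo)&(C[:,2]<hi)]
        if len(q): print(n,'stamp',lo,len(q),q.mean(0).round(4),q.min(0).round(3),q.max(0).round(3))
        if lo==.012 and len(q)>3:
            r=cv2.minAreaRect((q[:,:2]*1000).astype(np.float32)); print('rect',r)
    m=(abs(C[:,0]-.60)<.15)&(C[:,1]>-.18)&(C[:,1]<.22)
    b=C[m&(C[:,2]>.010)&(C[:,2]<.16)&(abs(C[:,0]-.605)<.1)]
    print(n,'board',len(b),cv2.minAreaRect((b[:,:2]*1000).astype(np.float32)))
    for lo,hi in [(.010,.022),(.031,.05),(.08,.1),(.14,.17)]:
        q=b[(b[:,2]>lo)&(b[:,2]<hi)]
        if len(q)>3: print(' z',lo,len(q),q.mean(0).round(4),cv2.minAreaRect((q[:,:2]*1000).astype(np.float32)))
E
```

```text
top stamp -0.01 790 [0.584  0.3649 0.0041] [ 0.535  0.315 -0.005] [0.635 0.415 0.012]
top stamp 0.012 72 [0.5847 0.3638 0.0203] [0.549 0.327 0.012] [0.634 0.385 0.025]
rect ((589.5176391601562, 357.1736755371094), (44.11040496826172, 82.69210815429688), 78.27323150634766)
top stamp 0.026 6 [0.5851 0.3622 0.0269] [0.564 0.355 0.026] [0.61  0.377 0.028]
top stamp 0.045 41 [0.5854 0.3645 0.066 ] [0.575 0.355 0.055] [0.597 0.374 0.073]
top board 2743 ((604.8138427734375, 20.207977294921875), (399.8978271484375, 199.3075408935547), 89.8985595703125)
 z 0.01 1948 [0.6084 0.0326 0.0159] ((604.8138427734375, 20.207977294921875), (399.8978271484375, 199.3075408935547), 89.8985595703125)
 z 0.031 286 [0.6167 0.074  0.0359] ((607.55859375, 27.520355224609375), (275.80059814453125, 66.8740005493164), 78.97948455810547)
 z 0.08 78 [ 0.5913 -0.0392  0.0913] ((595.288330078125, -43.063453674316406), (73.20364379882812, 35.86836242675781), 82.28284454345703)
 z 0.14 85 [ 0.5919 -0.0527  0.1518] ((592.1395874023438, -51.95135498046875), (50.35775375366211, 22.52264404296875), 80.59310913085938)
side 
[... 402 characters left out ...]
576 0.354 0.045] [0.598 0.376 0.069]
side board 2057 ((614.4320678710938, 52.93792724609375), (359.9320068359375, 102.30211639404297), 76.48883819580078)
 z 0.01 1182 [0.6118 0.0558 0.0146] ((614.4320678710938, 52.93792724609375), (359.9320068359375, 102.30211639404297), 76.48883819580078)
 z 0.031 234 [0.6172 0.0712 0.0359] ((601.7791137695312, 43.866058349609375), (252.68934631347656, 66.46907043457031), 74.0618667602539)
 z 0.08 89 [ 0.5932 -0.0348  0.0896] ((594.010498046875, -40.63646697998047), (69.6588363647461, 31.975622177124023), 75.25775909423828)
 z 0.14 72 [ 0.5938 -0.0502  0.1472] ((594.0364379882812, -49.23822021484375), (47.6182746887207, 23.239429473876953), 82.013427734375)
```

View pics/cropA.png

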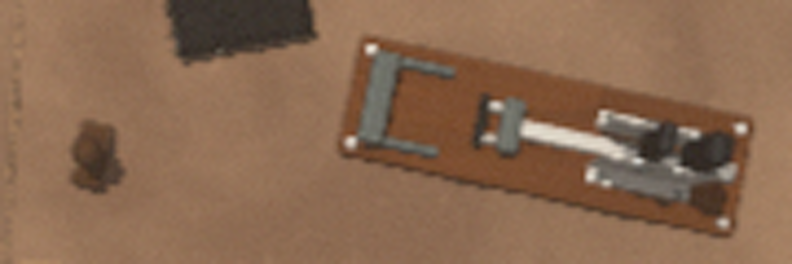

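The crop confirms it: the brown wooden stamp at top-image (251,219) is on the leather pad. The clamp's fixed jaw is at its left end, towards +y.

```bash
cat >> h.py <<'E'
def plan(pos,yaw):
    s=ctrl.sense();M=R.from_euler('xyz',s['tool_rot'])
    d=M.inv().apply(np.array(pos)-s['tcp_pos'])*1000
    T=R.from_euler('xyz',[np.pi,0,yaw]); rv=(M.inv()*T).as_rotvec()
    print('t',round(s['clock'],2),'tcp',s['tcp_pos'].round(4),'rpy',s['tool_rot'].round(3),'F',s['contact_force'].round(2),'delta mm',d.round(1),'rotvec',rv.round(3),'dist',np.linalg.norm(d).round(0))
E
python3 - <<'E'
from h import *
p=ctrl.grab_frame('wrist');print(p['T_tool_cam'].round(3),p['camera_matrix'].round(1))
d=np.load('side0.npz')['C'].reshape(-1,3)
m=(d[:,0]>.2)&(d[:,0]<.7)&(d[:,1]>-.5)&(d[:,1]<-.1)&(d[:,2]>.03); q=d[m];print('obst',q.max(0).round(3),q.min(0).round(3))
plan((.56,.12,.45),1.38)
plan((.58,.36,.45),1.43)
E
```

```text
[[ 0.    -0.968 -0.249  0.07 ]
 [ 1.     0.    -0.    -0.   ]
 [ 0.001 -0.249  0.968  0.02 ]
 [ 0.     0.     0.     1.   ]] [[350.4   0.  280.5]
 [  0.  350.4 210.6]
 [  0.    0.    1. ]]
obst [ 0.48  -0.1    0.549] [ 0.2  -0.5   0.03]
t 1.15 tcp [ 0.2464 -0.5196  0.4048] rpy [ 3.141 -0.     0.443] F [-0.68 -0.32  0.85] delta mm [ 557.4 -443.5  -45.3] rotvec [ 0.     0.    -0.937] dist 714.0
t 1.15 tcp [ 0.2464 -0.5196  0.4048] rpy [ 3.141 -0.     0.443] F [-0.68 -0.32  0.85] delta mm [ 678.3 -651.8  -45.3] rotvec [ 0.     0.    -0.987] dist 942.0
```

Request:
jog_arm(moves=[0,0,-50,0,0,0,0,0,-50,0,0,0,47,-30,0,0,0,0,47,-30,0,0,0,0,47,-30,0,0,0,0,47,-30,0,0,0,0,47,-30,0,0,0,0,47,-30,0,0,0,0])

```text
clock: 2.15
tcp_pos: [0.4246, -0.2344, 0.505]
tool_rot: [3.141, -0.0, 0.443]
contact_force: [0.2, -0.0, -1.1]
opening: 0.0912
grasp_force: 0.0
```

Request:
jog_arm(moves=[47,-30,0,0,0,0,47,-30,0,0,0,0,47,-30,0,0,0,0,47,-30,0,0,0,0,47,-30,0,0,0,0,47,-30,0,0,0,0])

```text
clock: 2.9
tcp_pos: [0.6025, 0.0491, 0.5048]
tool_rot: [3.141, -0.0, 0.443]
contact_force: [1.2, -0.8, -0.5]
opening: 0.0912
grasp_force: 0.0
```

Request:
jog_arm(moves=[0,0,0,0,0,-0.156,0,0,0,0,0,-0.156,0,0,0,0,0,-0.156,0,0,0,0,0,-0.156,0,0,0,0,0,-0.156,0,0,0,0,0,-0.156,0,0,0,0,0,0])

```text
clock: 3.78
tcp_pos: [0.6017, 0.0474, 0.5047]
tool_rot: [-3.142, 0.0, 1.377]
contact_force: [0.4, -0.8, 0.5]
opening: 0.0913
grasp_force: 0.0
```

```bash
python3 - <<'E'
from h import *
plan((.6,.05,.5),1.38)
p=ctrl.grab_frame('wrist'); C=cloud(p); save(p,'w1.png',scale=1.4); np.savez('w1.npz',C=C,img=p['img'])
for l in ['fixed_jaw','post_top','trigger_blade','jaw_block','pad_face','nest','stamp','pad_front','trigger_front']:
    for d in ctrl.boxes_of(p,l)[:2]:
        c,r=np.round(d['at']).astype(int); print(l,round(d['confidence'],2),(c,r),C[r,c].round(3))
b=C.reshape(-1,3); b=b[(abs(b[:,0]-.605)<.11)&(b[:,1]>-.16)&(b[:,1]<.2)]
for lo,hi in [(.013,.02),(.033,.042),(.085,.1),(.145,.165)]:
    q=b[(b[:,2]>lo)&(b[:,2]<hi)]; print(lo,len(q),q.mean(0).round(4),cv2.minAreaRect((q[:,:2]*1000).astype(np.float32)))
E
```

```text
t 3.77 tcp [0.6017 0.0474 0.5047] rpy [-3.142  0.     1.377] F [ 0.44 -0.77  0.51] delta mm [ 2.2 -2.2  4.7] rotvec [-0.     0.    -0.003] dist 6.0
fixed_jaw 0.71 (np.int64(289), np.int64(168)) [0.614 0.056 0.036]
post_top 0.9 (np.int64(289), np.int64(167)) [0.614 0.057 0.035]
post_top 0.45 (np.int64(289), np.int64(178)) [0.612 0.043 0.03 ]
trigger_blade 0.95 (np.int64(291), np.int64(261)) [ 0.598 -0.029  0.134]
jaw_block 0.74 (np.int64(287), np.int64(173)) [0.61  0.05  0.035]
pad_face 0.71 (np.int64(291), np.int64(149)) [0.621 0.079 0.029]
nest 0.88 (np.int64(290), np.int64(170)) [0.615 0.053 0.034]
pad_front 0.83 (np.int64(293), np.int64(154)) [0.623 0.071 0.016]
pad_front 0.23 (np.int64(291), np.int64(169)) [0.616 0.054 0.035]
trigger_front 0.56 (np.int64(289), np.int64(260)) [ 0.596 -0.028  0.133]
0.013 10018 [0.6127 0.0498 0.0159] ((614.2376708984375, 55.252479553222656), (309.5877990722656, 91.77113342285156), 79.07796478271484)
0.033 1239 [0.6271 0.1194 0.036 ] ((615.6040649414062, 56.82052230834961), (213.42710876464844, 66.95511627197266), 79.73590087890625)
0.085 292 [ 0.5957 -0.0298  0.0933] ((597.0682983398438, -36.455177307128906), (57.80381393432617, 32.72548294067383), 78.82220458984375)
0.145 233 [ 0.5958 -0.0409  0.1517] ((593.7855224609375, -52.58876037597656), (49.397132873535156, 20.870553970336914), 78.85852813720703)
```

View pics/w1.png

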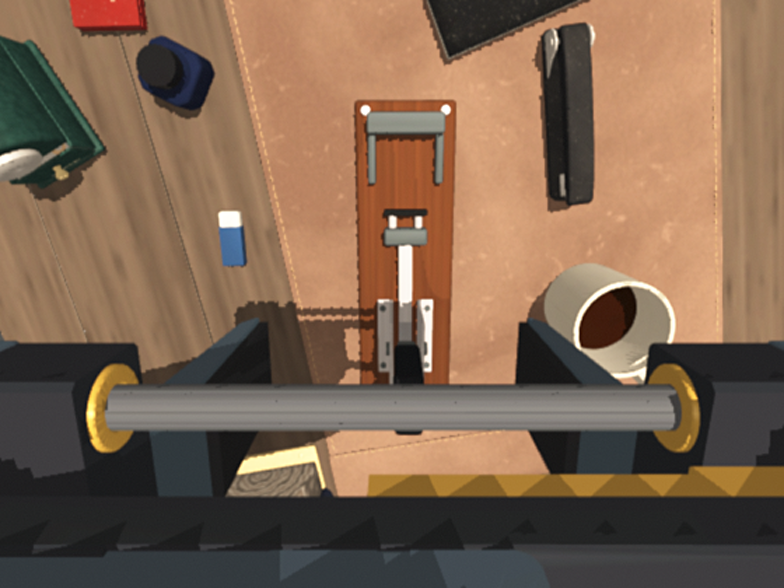

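The wrist view shows the fixed jaw at about (405,123) in the scaled image, the cheeks running down from it, the pad at (405,213), the moving jaw at (405,236) and the trigger at (407,370). The yaw is about 79° - 90° = -11°. Next I fit the clamp origin.

```bash
python3 - <<'E'
from h import *
C=np.load('w1.npz')['C'].reshape(-1,3); 
for a in [-.192]:
    yh=np.array([-np.sin(a),np.cos(a)]); xh=np.array([np.cos(a),np.sin(a)])
    o=np.array([.604,.0]); q=C[:,:2]-o; u=q@xh*1000; v=q@yh*1000; z=C[:,2]*1000
    P=lambda x:np.percentile(x,[1,5,50,95,99]).round(1)
    def rep(n,m): print(n,m.sum(),'u',P(u[m]),'v',P(v[m]),'z',P(z[m]))
    near=(abs(u)<70)&(v<170)&(v>-150)
    rep('fixed jaw',near&(z>32)&(z<42)&(v>80)); m=near&(z>32)&(z<42)&(v>80)
    print(np.degrees(a),cv2.minAreaRect((C[m][:,:2]*1000).astype(np.float32)))
    rep('cheeks',near&(z>24)&(z<31)&(v>65)&(v<103)&(abs(u)>18))
    rep('jawblk',near&(z>32)&(z<42)&(v>0)&(v<75)&(abs(u)>8))
    rep('pad',near&(z>24)&(z<34)&(v>40)&(v<90)&(abs(u)<24)&(abs(u)>14))
    m=near&(z>12)&(z<20)&(v>-40)&(v<150); rep('board',m)
    rep('trig',near&(z>148)&(z<165)); rep('plates',near&(z>88)&(z<98))
E
```

```text
fixed jaw 855 u [-33.9 -31.4  -0.   30.   32.6] v [147.3 147.5 155.4 163.4 164.7] z [34.3 35.2 36.7 38.2 39. ]
-11.000789666511807 ((633.0230102539062, 153.03440856933594), (17.80331802368164, 66.97846221923828), 79.90142822265625)
cheeks 6 u [-20.1 -20.1 -19.4  18.5  18.5] v [75.9 76.4 78.9 80.7 80.7] z [27.7 27.9 29.5 30.5 30.6]
jawblk 215 u [-20.2 -18.8  -8.6  17.6  18.6] v [49.1 49.3 55.9 63.2 63.3] z [32.3 32.9 34.6 36.  36.5]
pad 103 u [-20.2 -20.2 -15.   18.5  18.6] v [48.9 51.5 69.  80.7 80.7] z [24.6 25.  31.7 33.9 34. ]
board 7773 u [-45.5 -42.5  -1.8  41.5  44.5] v [-37.2 -27.6  66.4 140.3 146.4] z [13.6 14.3 15.8 17.7 19.3]
trig 210 u [-10.4  -9.4  -0.1   9.1  10.2] v [-77.9 -77.5 -32.7 -29.4 -29.1] z [148.1 148.8 152.6 154.4 155.2]
plates 267 u [-15.  -15.  -10.2  14.5  14.7] v [-61.5 -56.6 -29.5 -10.3  -8.4] z [88.4 89.9 93.5 95.4 97.5]
```

Request:
jog_arm(moves=[41,-11,17,0,0,0,41,-11,17,0,0,0,41,-11,17,0,0,0,41,-11,17,0,0,0,41,-11,17,0,0,0,41,-11,17,0,0,0,0,0,0,0,0,0])

```text
clock: 5.15
tcp_pos: [0.5832, 0.3041, 0.4005]
tool_rot: [-3.139, 0.002, 1.382]
contact_force: [-0.4, 0.0, 0.0]
opening: 0.0912
grasp_force: 0.0
```

```bash
python3 - <<'E'
from h import *
plan((.586,.366,.35),1.38)
p=ctrl.grab_frame('wrist'); C=cloud(p); save(p,'w2.png'); np.savez('w2.npz',C=C,img=p['img'])
for d in ctrl.boxes_of(p,'stamp')[:2]:
    c,r=np.round(d['at']).astype(int); print(round(d['confidence'],2),(c,r),C[r,c].round(3))
b=C.reshape(-1,3); b=b[(abs(b[:,0]-.586)<.05)&(abs(b[:,1]-.366)<.05)]
for lo,hi in [(-.005,.01),(.018,.026),(.026,.04),(.04,.055),(.055,.08)]:
    q=b[(b[:,2]>lo)&(b[:,2]<hi)]; 
    if len(q)>3: print(lo,len(q),q.mean(0).round(4),q.max(0).round(4),cv2.minAreaRect((q[:,:2]*1000).astype(np.float32)))
E
```

```text
t 5.15 tcp [0.5832 0.3041 0.4005] rpy [-3.139e+00  2.000e-03  1.382e+00] F [-0.41  0.02  0.03] delta mm [61.5 -8.7 50.5] rotvec [-0.003  0.002  0.002] dist 80.0
0.98 (np.int64(275), np.int64(132)) [0.589 0.362 0.07 ]
0.95 (np.int64(104), np.int64(79)) [0.438 0.44  0.028]
-0.005 8207 [0.5862 0.3684 0.0049] [0.636  0.416  0.0078] ((586.0042724609375, 366.0085144042969), (99.96879577636719, 99.95748901367188), 89.98976135253906)
0.018 664 [0.5888 0.3635 0.0228] [0.6123 0.378  0.0253] ((587.7280883789062, 363.0328369140625), (23.59895133972168, 48.270408630371094), 79.11292266845703)
0.055 522 [0.5878 0.3633 0.0667] [0.599  0.3743 0.0715] ((587.843505859375, 362.7587890625), (21.94001007080078, 22.491117477416992), 79.17298126220703)
```

View pics/w2.png

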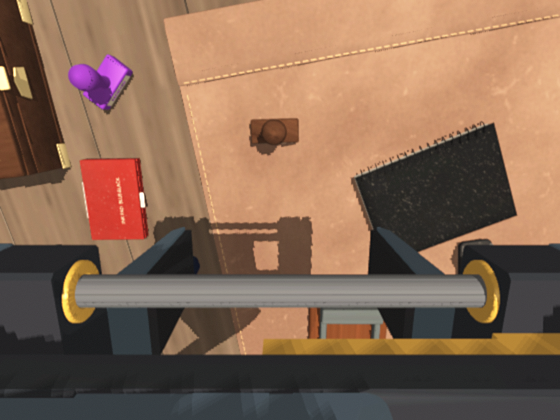

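The stamp's handle is at (274,131) and its block is square to the view. It measures as centred at (0.588, 0.363) with yaw -0.19, which matches the clamp.

Request:
jog_arm(moves=[29,-3,40,0,0,0,29.5,-3.5,40,0,0,0,0,0,40,0,0,0,0,0,30,0,0,0,0,0,20,0,0,0,0,0,0,0,0,0])

```text
clock: 6.0
tcp_pos: [0.589, 0.3586, 0.2318]
tool_rot: [-3.14, 0.002, 1.377]
contact_force: [0.1, 1.2, -0.2]
opening: 0.0916
grasp_force: 0.0
```

```bash
python3 - <<'E'
from h import *
plan((.5878,.3630,.222),1.379)
E
```

```text
t 6.0 tcp [0.589  0.3586 0.2318] rpy [-3.140e+00  2.000e-03  1.377e+00] F [ 0.13  1.24 -0.23] delta mm [ 4.1 -2.   9.8] rotvec [-0.002  0.002 -0.002] dist 11.0
```

Request:
jog_arm(moves=[4,-2,9.5,0,0,0,0,0,0,0,0,0])

```text
clock: 6.25
tcp_pos: [0.5875, 0.3645, 0.2236]
tool_rot: [3.141, -0.0, 1.379]
contact_force: [-0.9, 0.3, 0.8]
opening: 0.0914
grasp_force: 0.0
```

Request:
jog_arm(moves=[0,0,0,0,0,0,0,0,0,0,0,0,0,0,0,0,0,0,0,0,0,0,0,0,0,0,0,0,0,0,0,0,0,0,0,0], fingers=0)

```text
clock: 7.0
tcp_pos: [0.5875, 0.3644, 0.2232]
tool_rot: [3.142, 0.0, 1.379]
contact_force: [-0.2, -0.4, 0.1]
opening: 0.0339
grasp_force: 0.0
```

```bash
python3 - <<'E'
from h import *
plan((.5878,.3630,.222),1.379); s=ctrl.sense();print(s['opening'],s['grasp_force'])
E
```

```text
t 7.0 tcp [0.5875 0.3644 0.2232] rpy [3.142 0.    1.379] F [-0.24 -0.38  0.09] delta mm [-1.3  0.6  1.2] rotvec [ 0.  0. -0.] dist 2.0
0.0338964314786887 0.0
```

Request:
jog_arm(moves=[0,0,0,0,0,0,0,0,0,0,0,0,0,0,0,0,0,0,0,0,0,0,0,0])

```text
clock: 7.5
tcp_pos: [0.5874, 0.3645, 0.2232]
tool_rot: [-3.141, 0.0, 1.379]
contact_force: [-0.5, 0.5, 0.1]
opening: 0.0208
grasp_force: 30.0
```

Request:
jog_arm(moves=[0,0,-15,0,0,0,0,0,-30,0,0,0,0,0,-25,0,0,0,0,0,0,0,0,0])

```text
clock: 8.0
tcp_pos: [0.5881, 0.3647, 0.2966]
tool_rot: [3.137, -0.004, 1.379]
contact_force: [1.0, 0.2, -0.8]
opening: 0.0211
grasp_force: 30.0
```

```bash
python3 - <<'E'
from h import *
s=ctrl.sense();print(s['opening'],s['grasp_force'])
plan((.6282,.1265,.31),1.379)
p=ctrl.grab_frame('side'); save(p,'s2.png',(220,200,340,300),5)
C=cloud(p).reshape(-1,3); b=C[(abs(C[:,0]-.5875)<.035)&(abs(C[:,1]-.364)<.04)&(C[:,2]>.06)&(C[:,2]<.11)]
print(len(b),b.min(0).round(4),cv2.minAreaRect((b[:,:2]*1000).astype(np.float32)))
E
```

```text
0.02109445611784139 29.999895638320595
t 8.0 tcp [0.5881 0.3647 0.2966] rpy [ 3.137 -0.004  1.379] F [ 0.96  0.23 -0.79] delta mm [-226.1   84.9  -14. ] rotvec [ 0.005 -0.004 -0.   ] dist 242.0
212 [0.5652 0.3525 0.0744] ((589.3109130859375, 368.32611083984375), (28.738248825073242, 48.23628616333008), 82.40535736083984)
```

View pics/s2.png

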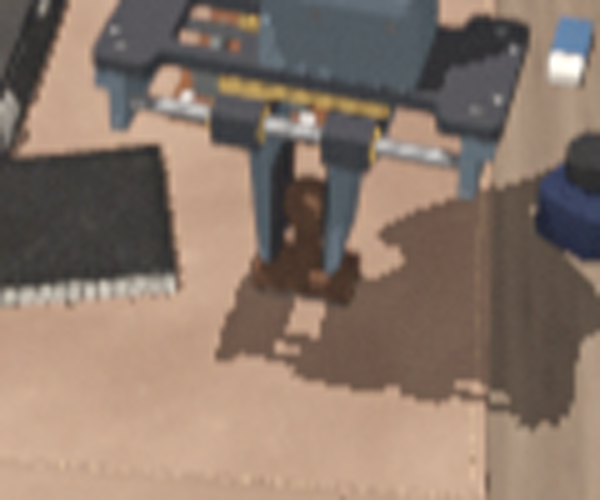

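The stamp hangs upright between the fingers, with the block at about (303,275) in the crop.

Request:
jog_arm(moves=[-37.5,14,0,0,0,0,-37.5,14,0,0,0,0,-37.5,14,0,0,0,0,-37.5,14,0,0,0,0,-37.5,14,0,0,0,0,-37,14,0,0,0,0,0,0,0,0,0,0,0,0,0,0,0,0])

```text
clock: 9.05
tcp_pos: [0.6268, 0.1282, 0.2923]
tool_rot: [-3.14, 0.0, 1.378]
contact_force: [-0.3, 1.0, -0.6]
opening: 0.0203
grasp_force: 30.0
```

```bash
python3 - <<'E'
from h import *
plan((.6285,.1279,.2355),1.379)
p=ctrl.grab_frame('wrist'); C=cloud(p).reshape(-1,3)
o=np.array([.6116,.0411]);a=-.192
yh=np.array([-np.sin(a),np.cos(a)]); xh=np.array([np.cos(a),np.sin(a)])
q=C[:,:2]-o; u=q@xh*1000; v=q@yh*1000; z=C[:,2]*1000
P=lambda x:np.percentile(x,[1,5,50,95,99]).round(1)
def rep(n,m): 
    if m.sum(): print(n,m.sum(),'u',P(u[m]),'v',P(v[m]),'z',P(z[m]))
rep('fj',(abs(u)<45)&(v>95)&(v<135)&(z>32)&(z<43))
rep('cheeks',(abs(u)<40)&(abs(u)>24)&(v>60)&(v<100)&(z>23)&(z<33))
rep('stamp',(abs(u)<40)&(v>55)&(v<130)&(z>70)&(z<110))
save(p,'w3.png')
E
```

```text
t 9.05 tcp [0.6268 0.1282 0.2923] rpy [-3.14   0.     1.378] F [-0.33  0.99 -0.56] delta mm [ 0.1  1.8 56.8] rotvec [-0.002  0.    -0.001] dist 57.0
fj 2639 u [-33.1 -30.3  -0.1  30.   32.8] v [105.5 106.5 114.9 123.  123.4] z [33.1 35.1 36.9 38.  38.5]
cheeks 527 u [-33.7 -33.   28.2  33.3  33.7] v [71.4 75.2 90.2 99.  99.8] z [24.  25.7 27.7 28.9 29.5]
stamp 1727 u [-25.8 -18.7  -2.1  14.3  19.7] v [ 83.4  86.5  98.  105.4 106.7] z [ 79.2  80.9  91.  106.7 109.4]
```

View pics/w3.png

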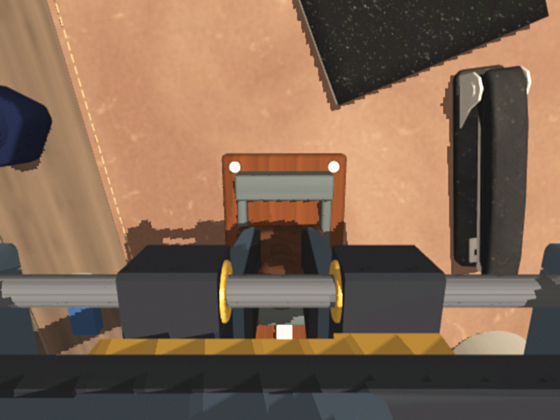

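The stamp, at (285,250), hangs between the fingers, centred over the nest behind the fixed jaw at (285,187). I'm lowering it.

Request:
jog_arm(moves=[0,2,20,0,0,0,0,0,20,0,0,0,0,0,12,0,0,0,0,0,0,0,0,0])

```text
clock: 9.6
tcp_pos: [0.6287, 0.1284, 0.2402]
tool_rot: [-3.14, 0.001, 1.38]
contact_force: [0.1, -0.7, 0.0]
opening: 0.0211
grasp_force: 30.0
```

Request:
jog_arm(moves=[0,0,4,0,0,0,0,0,0,0,0,0])

```text
clock: 9.85
tcp_pos: [0.6291, 0.1277, 0.2376]
tool_rot: [3.141, -0.0, 1.379]
contact_force: [-0.2, 0.1, -0.7]
opening: 0.0204
grasp_force: 30.0
```

Request:
jog_arm(moves=[0,0,1.5,0,0,0,0,0,0,0,0,0])

```text
clock: 10.1
tcp_pos: [0.6291, 0.1276, 0.2359]
tool_rot: [3.141, -0.0, 1.379]
contact_force: [-0.0, -0.0, -0.0]
opening: 0.0206
grasp_force: 30.0
```

Request:
jog_arm(moves=[0,0,1,0,0,0,0,0,0,0,0,0])

```text
clock: 10.35
tcp_pos: [0.6291, 0.1277, 0.2352]
tool_rot: [3.141, -0.0, 1.379]
contact_force: [-1.3, -0.1, 2.9]
opening: 0.0208
grasp_force: 30.0
```

Contact is 2.9 N up, so the stamp is on the board. I'll release it and then rise straight up.

Request:
jog_arm(moves=[0,0,0,0,0,0,0,0,0,0,0,0,0,0,0,0,0,0,0,0,0,0,0,0,0,0,0,0,0,0], fingers=0.55)

```text
clock: 10.98
tcp_pos: [0.6291, 0.1276, 0.2346]
tool_rot: [-3.142, 0.0, 1.379]
contact_force: [-0.4, -0.6, -0.9]
opening: 0.0504
grasp_force: 0.0
```

Request:
jog_arm(moves=[0,0,-30,0,0,0,0,0,-40,0,0,0,0,0,-45,0,0,0,-20,0,0,0,0,0,-20,0,0,0,0,0,0,0,0,0,0,0], fingers=0)

```text
clock: 11.72
tcp_pos: [0.6208, 0.0866, 0.3482]
tool_rot: [-3.138, 0.001, 1.376]
contact_force: [-0.8, 0.0, -1.1]
opening: 0.0005
grasp_force: 0.0
```

```bash
cat > m.py <<'E'
from h import *
o=np.array([.6116,.0411]);a=-.192
yh=np.array([-np.sin(a),np.cos(a)]); xh=np.array([np.cos(a),np.sin(a)])
def uvz(p):
    C=cloud(p).reshape(-1,3);q=C[:,:2]-o
    return q@xh*1000,q@yh*1000,C[:,2]*1000
def rep(n,m,u,v,z):
    P=lambda x:np.percentile(x,[2,10,50,90,98]).round(1)
    print(n,m.sum(),*( ['u',P(u[m]),'v',P(v[m]),'z',P(z[m])] if m.sum() else []))
def look(p):
    u,v,z=uvz(p)
    rep('blk',(abs(u)<26)&(v>65)&(v<110)&(z>30)&(z<37.5)&((abs(u)>13)|1)&(v<103.5),u,v,z)
    rep('hnd',(abs(u)<25)&(v>60)&(v<115)&(z>60)&(z<90),u,v,z)
    rep('jaw',(abs(u)<24)&(abs(u)>8)&(v>-5)&(v<60)&(z>33)&(z<38),u,v,z)
    rep('pad',(abs(u)<22)&(v>25)&(v<86)&(z>28.5)&(z<33),u,v,z)
    rep('fj',(abs(u)<45)&(v>104)&(v<135)&(z>34)&(z<40),u,v,z)
E
python3 - <<'E'
from m import *
s=ctrl.sense();print(s['opening'])
plan((.6,.05,.36),1.379)
p=ctrl.grab_frame('wrist'); save(p,'w4.png'); look(p)
m=(uvz(p)); u,v,z=m; k=(abs(u)<28)&(v>65)&(v<104)&(z>31)&(z<37)
print(cv2.minAreaRect(np.stack([u[k],v[k]],1).astype(np.float32)))
E
```

```text
0.0005479239327683406
t 11.72 tcp [0.6208 0.0866 0.3482] rpy [-3.138e+00  1.000e-03  1.376e+00] F [-0.84  0.05 -1.06] delta mm [-39.9 -13.3 -11.7] rotvec [-0.003  0.001 -0.003] dist 44.0
blk 997 u [-231.2 -231.2 -231.2 -231.2 -231.2] v [213.4 213.4 213.4 213.4 213.4] z [7. 7. 7. 7. 7.]
hnd 763 u [-9.6 -7.3  0.5  7.7 10.5] v [79.9 82.7 90.3 97.7 99.8] z [70.3 72.8 78.7 80.7 81.7]
jaw 35 u [-18.4 -16.5  17.1  19.   19.3] v [15.6 17.6 21.7 37.9 38.5] z [33.1 33.1 33.7 35.2 35.5]
pad 361 u [-18.9 -16.2  -1.3  16.3  19.8] v [27.9 34.1 37.9 77.4 84.8] z [28.6 29.1 31.6 32.7 32.9]
fj 1899 u [-32.5 -26.8   0.5  27.1  32.6] v [106.5 108.1 115.2 122.2 123.7] z [35.1 35.8 36.9 37.9 38.4]
((0.13033103942871094, 89.58863067626953), (47.8020133972168, 23.72001075744629), 1.4822453260421753)
```

View pics/w4.png

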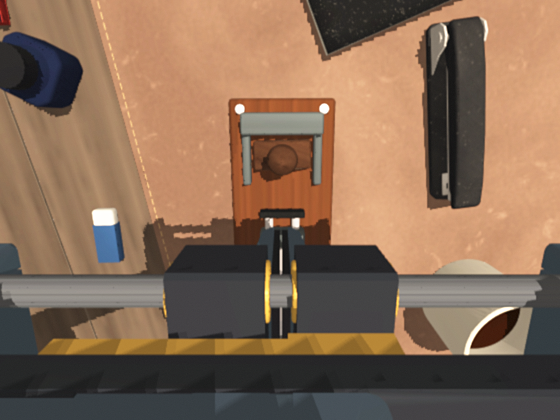

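The stamp stands upright and is let go at (282,157), between the cheeks and just short of the fixed jaw. It measures u=0.1 mm, y=89.6 mm, tilted 1.5°. The pad is at (282,213), so the jaw is at about 4 mm. Now I go to the trigger with the fingers closed.

Request:
jog_arm(moves=[-30,0,9,0,0,0,-30,0,9,0,0,0,-31,0,8,0,0,0,0,0,0,0,0,0])

```text
clock: 12.28
tcp_pos: [0.6036, -0.0022, 0.3221]
tool_rot: [-3.138, 0.0, 1.376]
contact_force: [-0.2, 0.8, -0.6]
opening: 0.0004
grasp_force: 0.0
```

```bash
python3 - <<'E'
import re
s=open('m.py').read().replace("&((abs(u)>13)|1)","");open('m.py','w').write(s)
from m import *
t=o-.045*yh; plan((t[0],t[1],.322),1.379)
p=ctrl.grab_frame('wrist'); look(p)
E
```

```text
t 12.28 tcp [ 0.6036 -0.0022  0.3221] rpy [-3.138  0.     1.376] F [-0.22  0.83 -0.57] delta mm [-1.  -0.4  0.1] rotvec [-0.003  0.    -0.003] dist 1.0
blk 1849 u [-22.7 -19.9   0.2  20.9  23.5] v [ 77.2  78.5  85.7  97.3 100.6] z [31.8 33.2 34.4 35.5 35.9]
hnd 1098 u [-9.7 -7.3  0.3  8.4 10.8] v [78.8 80.2 86.3 92.2 93.5] z [71.  73.  79.2 81.3 82.4]
jaw 681 u [-18.5 -16.3   8.4  17.4  19.6] v [ 7.9  9.4 16.  22.6 37.6] z [33.1 33.7 35.2 36.3 36.8]
pad 614 u [-19.1 -14.7   0.2  15.3  19.5] v [26.2 30.6 37.  77.8 79. ] z [28.6 29.  32.  32.8 32.9]
fj 156 u [-31.8 -28.4 -12.4  28.6  32.2] v [105.8 106.  106.3 106.7 107. ] z [34.1 34.5 35.9 37.  37.5]
```

Request:
jog_arm(moves=[-6,0,0,0,0,0,-4,0,0,0,0,0,0,0,0,0,0,0])

```text
clock: 12.7
tcp_pos: [0.6022, -0.0105, 0.3239]
tool_rot: [3.141, -0.0, 1.379]
contact_force: [0.2, 0.0, -0.0]
opening: 0.0006
grasp_force: 0.0
```

Request:
jog_arm(moves=[-4,0,0,0,0,0,0,0,0,0,0,0])

```text
clock: 12.95
tcp_pos: [0.6015, -0.0142, 0.3241]
tool_rot: [3.141, -0.002, 1.378]
contact_force: [0.6, 3.5, 1.5]
opening: 0.0001
grasp_force: 1.7
```

Request:
jog_arm(moves=[-4,0,0,0,0,0,0,0,0,0,0,0])

```text
clock: 13.2
tcp_pos: [0.6007, -0.0186, 0.3242]
tool_rot: [3.141, -0.0, 1.379]
contact_force: [0.6, 3.3, 4.3]
opening: 0.0005
grasp_force: 2.0
```

Request:
jog_arm(moves=[-5,0,0,0,0,0,-4.5,0,0,0,0,0,0,0,0,0,0,0])

```text
clock: 13.58
tcp_pos: [0.5988, -0.0284, 0.3235]
tool_rot: [3.142, 0.0, 1.378]
contact_force: [0.7, 3.2, 0.8]
opening: 0.0006
grasp_force: 1.8
```

```bash
python3 - <<'E'
from m import *
t=o-.055*yh; plan((t[0],t[1],.322),1.379)
p=ctrl.grab_frame('wrist'); look(p)
E
```

```text
t 13.57 tcp [ 0.5988 -0.0284  0.3235] rpy [3.142 0.    1.378] F [0.65 3.23 0.79] delta mm [15.6 -0.7  1.5] rotvec [ 0.     0.    -0.001] dist 16.0
blk 536 u [-22.7 -19.4  -1.4  18.   22.3] v [75.6 76.2 77.7 79.5 79.9] z [30.3 31.4 33.4 34.5 35.1]
hnd 0
jaw 669 u [-18.8 -16.7  -8.1  16.6  18.8] v [21.5 22.3 28.4 34.5 48.4] z [33.2 33.5 34.6 35.6 36.1]
pad 835 u [-19.7 -16.5  -0.1  16.4  19.5] v [31.1 39.3 50.9 76.7 79. ] z [28.6 29.3 31.6 32.7 32.9]
fj 0
```

Request:
jog_arm(moves=[9,0,0,0,0,0,8,0,0,0,0,0,0,0,0,0,0,0,-6,0,0,0,0,0,-6,0,0,0,0,0,-5,0,0,0,0,0,0,0,0,0,0,0])

```text
clock: 14.5
tcp_pos: [0.5986, -0.0283, 0.3234]
tool_rot: [-3.141, -0.0, 1.378]
contact_force: [0.3, 4.3, -1.1]
opening: 0.0004
grasp_force: 1.6
```

```bash
python3 - <<'E'
from m import *
t=o-.0706*yh; plan((t[0],t[1],.322),1.379)
p=ctrl.grab_frame('wrist'); look(p)
E
```

```text
t 14.5 tcp [ 0.5986 -0.0283  0.3234] rpy [-3.141 -0.     1.378] F [ 0.3   4.29 -1.14] delta mm [ 0.  -0.5  1.4] rotvec [-0.001 -0.    -0.001] dist 2.0
blk 537 u [-22.4 -18.9  -1.   18.3  22.6] v [75.7 76.1 77.7 79.6 80. ] z [30.4 31.7 33.4 34.6 35.4]
hnd 0
jaw 698 u [-18.9 -16.8  -8.1  16.8  18.9] v [33.3 34.6 40.5 46.2 47.4] z [33.2 33.6 34.6 35.7 36.2]
pad 1135 u [-19.5 -15.3   0.4  15.5  19.7] v [26.2 30.4 61.  76.5 78.8] z [28.6 29.2 31.5 32.7 32.9]
fj 0
```

Request:
jog_arm(moves=[9,0,0,0,0,0,8,0,0,0,0,0,0,0,0,0,0,0,-6,0,0,0,0,0,-6,0,0,0,0,0,-5,0,0,0,0,0,0,0,0,0,0,0])

```text
clock: 15.42
tcp_pos: [0.5988, -0.0284, 0.3236]
tool_rot: [3.141, -0.0, 1.378]
contact_force: [1.6, 4.1, -0.6]
opening: 0.0007
grasp_force: 1.7
```

```bash
cat >> m.py <<'E'
def gauge(p):
    "block centre v, pad top v-range and stamp block rear edge v"
    u,v,z=uvz(p)
    k=(abs(u)<19)&(abs(u)>8)&(v>0)&(v<75)&(z>33.3)&(z<37)
    c=np.median(v[k])
    k2=(abs(u)<17)&(v>c+8.5)&(v<c+34)&(z>29.5)&(z<33.3)
    k3=(abs(u)<22)&(v>70)&(v<104)&(z>32.7)&(z<37)&(v>c+16)
    P=lambda x:np.percentile(x,[1,5,50,95,99]).round(1) if len(x) else x
    print('blk',k.sum(),P(v[k]),'pad',k2.sum(),P(v[k2]),'stamp',k3.sum(),P(v[k3]))
E
python3 - <<'E'
from m import *
t=o-.0706*yh; plan((t[0],t[1],.322),1.379)
p=ctrl.grab_frame('wrist'); gauge(p); save(p,'w5.png',(200,0,360,120),5)
E
```

```text
t 15.43 tcp [ 0.5988 -0.0284  0.3236] rpy [ 3.141 -0.     1.378] F [ 1.61  4.08 -0.61] delta mm [ 0.1 -0.7  1.6] rotvec [ 0.    -0.    -0.001] dist 2.0
blk 659 [44.8 45.7 52.3 58.9 59.7] pad 632 [67.7 71.4 74.8 78.8 80. ] stamp 304 [71.8 72.6 78.6 79.9 80.1]
```

View pics/w5.png

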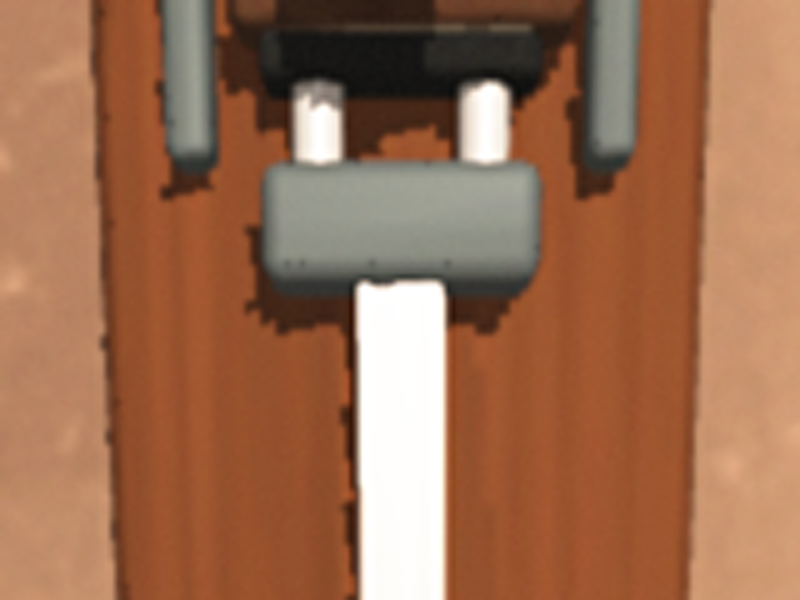

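The crop shows the black pad at (400,60) almost at the stamp's block. Its spring pins are at full length, from row 95 to row 162. Now the last stroke, taken partially and with the gauge checked.

Request:
jog_arm(moves=[9,0,0,0,0,0,8,0,0,0,0,0,0,0,0,0,0,0,-4,0,0,0,0,0,-4,0,0,0,0,0,-3,0,0,0,0,0,-1,0,0,0,0,0,0,0,0,0,0,0])

```text
clock: 16.48
tcp_pos: [0.5997, -0.0225, 0.3239]
tool_rot: [-3.142, -0.002, 1.378]
contact_force: [0.5, 7.1, 2.5]
opening: 0.0
grasp_force: 3.3
```

```bash
python3 - <<'E'
from m import *
t=o-.0706*yh; plan((t[0],t[1],.322),1.379)
p=ctrl.grab_frame('wrist'); gauge(p); u,v,z=uvz(p)
k=(abs(u)<28)&(v>72)&(v<104)&(z>32.7)&(z<37); print(np.percentile(v[k],[1,3,10]).round(1))
np.savez('w6.npz',img=p['img'])
E
```

```text
t 16.48 tcp [ 0.5997 -0.0225  0.3239] rpy [-3.142e+00 -2.000e-03  1.378e+00] F [0.48 7.05 2.5 ] delta mm [-5.9 -0.5  1.9] rotvec [-0.    -0.002 -0.001] dist 6.0
blk 668 [50.7 51.4 57.9 64.5 65.2] pad 668 [74.4 74.9 78.6 85.6 86.9] stamp 638 [75.5 77.5 83.5 86.5 86.8]
[75.5 76.8 80.7]
```

```bash
cat >> m.py <<'E'
def rods(crop):
    "crop: 5x crop BGR; rod span in 5x pixels"
    g=cv2.cvtColor(crop,cv2.COLOR_BGR2GRAY).astype(float)
    for a,b in [(305,335),(470,500)]:
        pr=g[:,a:b].mean(1); hi=np.where(pr>165)[0]; hi=hi[hi<400]
        if len(hi): print('rod rows',hi.min(),hi.max(),len(hi))
    return
E
python3 - <<'E'
from m import *
rods(cv2.imread('pics/w5.png'))
save({'img':np.load('w6.npz')['img']},'w6.png',(200,0,360,120),5)
rods(cv2.imread('pics/w6.png'))
E
```

```text
rod rows 102 163 62
rod rows 84 163 80
rod rows 126 170 45
rod rows 109 170 62
```

View pics/w6.png

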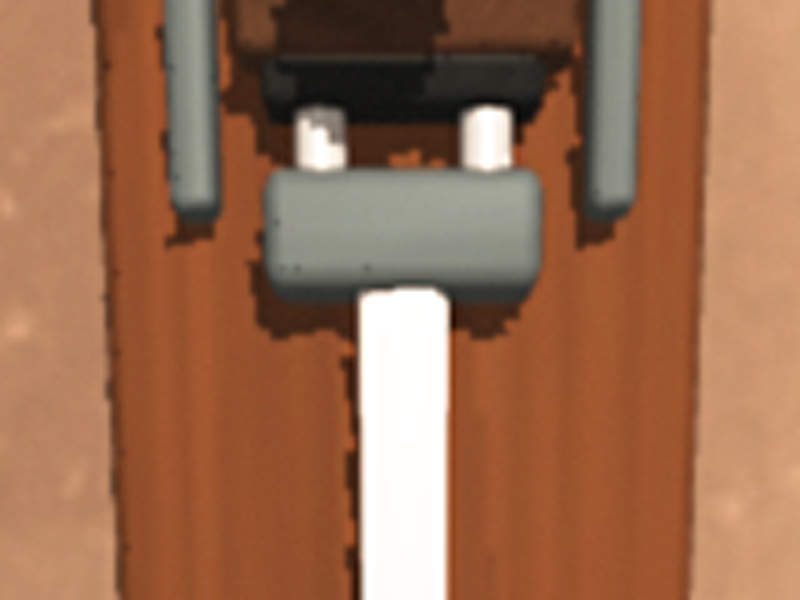

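The pins have shortened by 17.5 px, about 2.6 mm of pad travel. The rise of about 3.5 N in trigger force fits that. I'll push 1.5 mm more.

Request:
jog_arm(moves=[-1,0,0,0,0,0,-0.5,0,0,0,0,0,0,0,0,0,0,0,0,0,0,0,0,0])

```text
clock: 17.02
tcp_pos: [0.5995, -0.0236, 0.3239]
tool_rot: [3.142, -0.003, 1.378]
contact_force: [0.9, 8.0, 0.7]
opening: 0.0002
grasp_force: 3.9
```

```bash
python3 - <<'E'
from m import *
t=o-.0706*yh; plan((t[0],t[1],.322),1.379)
p=ctrl.grab_frame('wrist'); gauge(p); save(p,'w7.png',(200,0,360,120),5); rods(cv2.imread('pics/w7.png'))
E
```

```text
t 17.02 tcp [ 0.5995 -0.0236  0.3239] rpy [ 3.142e+00 -3.000e-03  1.378e+00] F [0.95 8.04 0.68] delta mm [-4.7 -0.5  1.9] rotvec [ 0.    -0.003 -0.001] dist 5.0
blk 651 [51.7 52.3 58.8 65.3 66.2] pad 653 [74.7 74.9 78.7 84.1 85.9] stamp 535 [76.  78.4 83.2 85.7 86. ]
rod rows 118 158 41
rod rows 101 158 58
```

Request:
jog_arm(moves=[-0.7,0,0,0,0,0,0,0,0,0,0,0,0,0,0,0,0,0,0,0,0,0,0,0])

```text
clock: 17.58
tcp_pos: [0.5994, -0.0242, 0.3239]
tool_rot: [-3.142, -0.004, 1.378]
contact_force: [1.5, 8.4, 0.8]
opening: 0.0006
grasp_force: 4.1
```

```bash
python3 - <<'E'
from m import *
t=o-.0706*yh; plan((t[0],t[1],.322),1.379)
p=ctrl.grab_frame('wrist'); gauge(p); save(p,'w8.png',(200,0,360,120),5); rods(cv2.imread('pics/w8.png'))
for n in ('side','top'):
    q=ctrl.grab_frame(n); u,v,z=uvz(q); 
    rep(n+' hnd',(abs(u)<25)&(v>60)&(v<125)&(z>55)&(z<95),u,v,z)
    rep(n+' blk',(abs(u)<26)&(v>66)&(v<110)&(z>30)&(z<37)&(v<104),u,v,z)
    rep(n+' fj',(abs(u)<40)&(v>100)&(v<140)&(z>33)&(z<45),u,v,z)
E
```

```text
t 17.57 tcp [ 0.5994 -0.0242  0.3239] rpy [-3.142 -0.004  1.378] F [1.5  8.37 0.8 ] delta mm [-4.1 -0.5  1.9] rotvec [-0.    -0.004 -0.001] dist 5.0
blk 663 [51.9 52.6 59.2 65.6 66.4] pad 655 [74.6 74.9 78.5 84.2 85.5] stamp 508 [75.6 78.  82.9 85.3 85.5]
rod rows 116 151 36
rod rows 98 152 55
side hnd 64 u [-9.7 -7.4 -0.9  6.9  9.6] v [ 86.6  92.8  99.6 103.6 105.5] z [56.6 60.  71.8 78.3 80.8]
side blk 68 u [-22.1 -17.9  -4.1  19.2  23.2] v [ 67.1  75.4  92.1 100.  102.2] z [30.2 30.5 32.3 34.2 35. ]
side fj 99 u [-30.9 -25.3   1.9  25.   31.4] v [102.1 107.1 114.7 122.4 124.4] z [33.1 33.5 35.1 36.9 38.1]
top hnd 40 u [-9.9 -8.3 -0.9  6.2  9.2] v [ 84.6  87.   94.4 101.9 104. ] z [68.  71.3 78.  81.2 82.7]
top blk 80 u [-23.9 -20.7  -7.7  19.4  22.7] v [ 66.9  74.3  88.1 102.1 103.8] z [30.2 30.7 33.1 35.9 36.7]
top fj 122 u [-33.7 -27.4  -1.4  25.2  30.8] v [102.6 105.9 114.1 122.1 123.5] z [33.8 34.2 37.1 40.4 42.9]
```

```bash
python3 -c "
from workcell import ctrl
print(ctrl.sign_off())"
```

```text
the job is handed in; nothing more can be done
None
```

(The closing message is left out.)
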